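# Click the tart tally wheel back to its pointer

### The job

Two tally counters with lugged wheels stand on the cafe counter, one in front of the round tart and one in front of the croissant. Set the tart's counter to zero: with a fingertip, gently flick the lugs of its wheel sideways, click by click, clockwise as seen from above, until the brass stud on the wheel rests at the stop right beside the fixed pointer, and do not go past it. Only touch and push the wheel; do not turn the croissant's wheel, and neither shift nor lift the pastries.

Things in the scene. Friction and masses are not known exactly. Their poses are not given: they have to be found in the camera images.
- tart_counter: tally counter on the robot's side of the tart, fixed, dark steel, with a flat wooden wheel on a drum (radius 31 mm, 18 mm high). Origin: on the surface under the wheel's vertical axis; z up, x to its pointer and the pastry behind it (away from the robot), y left. A guard wall, radius 63 to 68 mm, 46 mm high, rings the back over 190 degrees, its ends at (-6, +-65) mm; the front is open down to the surface.
- tart_hub (a point): centre of the brass hub cap on the tart counter's wheel, 39 mm above the surface, on the axis; the cap is 18 mm across, 3 mm high. The wheel is a disc of radius 32 mm, 20 to 36 mm above the surface; 6 lugs of that same height stand out from it 60 degrees apart, 8 mm wide, with round tips, reaching out to radius 60 mm.
- tart_gap (a point): fixed point at the tart counter's front, at (-52, 0, 28) mm in its frame (x, y, z): in every stop this is the middle of a gap about 46 mm wide between the two front lugs, which stand 30 degrees either side of -x, their outer ends at about (-50, +-29) mm; the next lugs stand at 90 degrees, outer ends at about (0, +-58) mm, and the middles of the gaps on either side of the front one lie at about (-26, +-45) mm.
- tart_wheel (a joint): angle of the tart counter's wheel, rad; grows clockwise seen from above (front lugs move left, +y). 0: stud at the pointer. A sprung ball gives a stop every 1.047 rad (6 a turn): let go, the wheel snaps into the nearest stop; it takes about 2 to 4 N at a lug to move it on, and past half way it snaps on by itself. It starts 2 to 4 stops short of 0 (negative).
- tart_stud (a point): top of the brass stud (10 mm across, 3 mm high) on the upper face of the tart counter's wheel, 24 mm from its axis, at the end of a brass rib that runs from the hub; 39 mm above the surface
- tart_pointer (a point): tip of the fixed steel pointer of the tart counter, 32 mm from the wheel's axis, 48 mm above the surface
- croissant_counter: the same kind of counter, in front of the croissant; same sizes and axes; its wheel is to be left as it is
- croissant_stud (a point): top of the brass stud on the croissant counter's wheel, 24 mm from its axis; the wheel stands in some stop
- tart: round tart with a ring of cream points, loose, 107 mm across, 44 mm high, behind the tart counter; origin at the centre of its underside
- croissant: croissant, loose, 65 x 133 x 49 mm, behind the croissant counter; origin at the centre of its underside
- cake_slice: rectangular slice of cake with a red top, loose, 70 x 106 x 49 mm, between the counters; origin at the centre of its underside

How it is judged:
At the end, for the whole second after the job is handed in: The tart counter's wheel rests, clicked in, with its stud at the pointer (within 0.13 rad, reached clockwise), the croissant counter's wheel has not been clicked on (stud within 13 mm of its start), and the tart, croissant and cake slice are within 20 mm of where they stood (value of joint tart_wheel between -0.13 and 0.13 rad and velocity of joint tart_wheel between -0.05 and 0.05 rad/s and distance of croissant_stud from where it was at the start of the episode below 0.013 m and distance of each of tart, croissant, cake_slice from where it was at the start of the episode below 0.02 m); the robot touches nothing.
It fails at once if the tart's wheel was turned more than half a click past the pointer (value of joint tart_wheel above 0.6 rad).
It fails at once if the tart's wheel was turned far the wrong way (anticlockwise) (value of joint tart_wheel below -4.95 rad).
It fails at once if the croissant's wheel was turned by a click (distance of croissant_stud from where it was at the start of the episode above 0.013 m).
It fails at once if the tart's counter was pinched or pushed hard (over 35 N) (contact force between the fingers and tart_counter above 35 N).
It fails at once if a pastry was lifted or shifted (height (world z) of any of tart, croissant, cake_slice above 0.015 m or distance of any of tart, croissant, cake_slice from where it was at the start of the episode above 0.02 m).
It also fails if it takes over 58 s, if anything falls off the work surface, if the arm or the gripper's body presses on something with over 40 N, if the wrist force passes 120 N, or if a joint passes its speed limit or range.

### The arm

A 6-joint arm with a two-finger parallel gripper is mounted at the origin on a cart in front of the work surface, level with it; the furniture and walls round the work are solid. World frame = base frame: x ahead of the robot, y to its left, z up, the work surface at z = 0. Lengths are in m, angles in rad, forces in N, time in s.
With the tool pointing down it reaches from about 0.35 to 0.975 m from the base axis. Payload 4.9 kg.
Tool frame: the origin (TCP) lies between the finger pads; the fingertips stand 25 mm ahead of it and the grasp point (between the pads) lies 6 mm ahead of it; z points along the fingers, y is the line along which they close (so a half turn about z gives the same grasp; the last joint's range is limited). The gripper opens to 85 mm and grips with 20 to 120 N. Pads are 22 mm wide; open, the fingers measure 114 mm over their backs; the gripper's body (76 mm by 85 mm) begins 54 mm behind the grasp point. The pads swing forward as they close: fully open they stand 13 mm farther back than shut.
Start: joints at [-1.39, 0.053, 1.613, -0, 1.476, -0.119], TCP at [0.185, -0.597, 0.256] pointing down, gripper open.
Joint ranges: [-3.01, 3.01], [-1.01, 2.22], [0.06, 2.58], [-1.02, 4.17], [0.09, 2.62], [-3.14, 3.14]. Speed limits (rad/s): [2.57, 2.57, 3.14, 3.14, 3.14, 3.14].

### API

Orientations are given as a unit quaternion [w, x, y, z].
In Python, from plant import manip gives the robot as it stands.
- The arm moves only by the shell command python3 -m inch 'ROWS'. ROWS is JSON, a list of rows, each a list of 3 entries, a list of its own where there are three numbers: the shift along the tool's x, y, z in m, then the turn, a rotation vector about the tool's x, y, z in rad, then the opening, from 0 (shut) to 1 (fully open). A call has 1 to 8 rows; each row shifts and turns the commanded pose from where the row before left it, along the tool's axes as they then stand; what a row does not reach is not made up. A row lasts 1/10 s, in which the tool goes at most 50 mm and 8.59 degrees, less where a joint would pass 70% of its speed; a pose out of reach is approached as far as the arm can. A call with a gripper value outside its range is refused whole. The fingers move at their own pace and stop on an object; the grip force is fixed at half the most. Time passes only in rows, so rows that do not move let the fingers close. It gives the time, the measured TCP pose, the force, the opening and the grip force at its end, in the units of the state.
- manip.state(): the state, without advancing time (a new reading comes with each control period).
- manip.grab_frame(name): name is "side" or "top" or "wrist"; returns (picture, depth): 400x640x3 uint8, red, green, blue; 400x640 float32, m along the optical axis (not along the pixel's ray), 0 where there is no reading.
- manip.camera_params(name): a dict with "camera_matrix" (3x3 intrinsics, pixels), "k1" (the pictures are not rectified: a ray, as slopes to the right and down, at radius r is drawn at 1 + k1 r^2 times it, then the intrinsics apply), "rvec" (rotation vector, rad) and "tvec" (3), from world to camera coordinates, as OpenCV has them. Camera axes: x right, y down, z forward; pixel columns grow to the right and rows downward; lengths in m; the calibration is good to about 2 mm. A picture is of the moment at which its call begins: read the wrist's pose just before it. camera_params takes no time and is no camera call; for the wrist camera it gives the pose at the moment of the call.
- manip.job_done(): hands the job in; it is judged then, once.
Trained networks look in the newest picture that a camera, given by its name, has taken for a name from the list of things; names that differ only in an ending like _2 or _b are one class to them, and where a whole thing is asked for, a point or a joint stands for the part that bears it (a point fixed in the world has none). Each returns a list of dicts, best first, with "score" (0 to 1); they miss things now and then, are a little off and sometimes report something else, mostly with a low value. They report only what shows in the picture. A call takes as long as a camera call.
- manip.look_for(camera, label): "point" ([x, y, z] in m, in world coordinates, good to about 4 mm: the middle of the surface that is visible of it).
The state is a dict: "time": time; "joint_pos": joint angles; "joint_vel": joint speeds; "joint_efforts": joint torques, N m; "tool_pos": TCP position; "tool_rot": TCP orientation; "contact_force": force on the tool from outside, world axes, zero at the start; "ft_torque": the same for the moment, N m; "gripper_width": opening from 0.0 (shut) to 1.0 (fully open); "grasp_force": force on a finger pad.
Only numpy, scipy, OpenCV 4.12 (cv2) and the standard library are available. Lean on these libraries where they do the work, as an engineer would, in place of code of your own. Each camera call takes 0.05 s, during which the arm holds its last target. There are 200 camera calls.

## Working session

There is one attempt and no reset: what is moved stays moved. The work goes in short steps, Python scripts to look and compute and a shell command to move; the robot and the scene stay as the last step left them, time stands still between calls to the robot, and variables do not carry over. Pictures are saved under pics/ and viewed, at most 10 in all, crops included, and the job is handed in when it is done.

```bash
mkdir -p pics
cat > h.py <<'E'
import numpy as np,cv2
from plant import manip
def find(cam,labels):
    for l in labels:
        for d in manip.look_for(cam,l)[:2]: print(cam,l,np.round(d["point"],4),round(d["score"],2))
def st():
    s=manip.state(); print({k:np.round(s[k],3).tolist() for k in("time","tool_pos","tool_rot","contact_force","gripper_width","joint_pos")})
E
python3 - <<'E'
from h import *
st()
p,d=manip.grab_frame("top"); cv2.imwrite("pics/t0.png",p[:,:,::-1])
find("top",["tart_hub","tart_stud","tart_pointer","tart_gap","tart_counter","croissant_counter","tart","croissant","cake_slice"])
E
```

```text
{'time': 0.0, 'tool_pos': [0.184, -0.597, 0.255], 'tool_rot': [-0.001, 0.989, 0.149, -0.0], 'contact_force': [-0.397, -0.181, -0.479], 'gripper_width': 1.0, 'joint_pos': [-1.39, 0.053, 1.614, 0.0, 1.476, -0.119]}
top tart_hub [0.508  0.2116 0.0426] 0.85
top tart_stud [0.5152 0.2147 0.0376] 0.58
top tart_pointer [0.5306 0.2027 0.0324] 0.9
top tart_gap [0.5296 0.2086 0.037 ] 0.71
top tart_gap [0.5107 0.2116 0.0387] 0.3
top tart_counter [0.5311 0.207  0.0381] 0.79
top croissant_counter [ 0.5332 -0.1771  0.0301] 0.78
top tart [0.643 0.196 0.029] 0.91
top croissant [ 0.6386 -0.1839  0.0439] 0.93
top cake_slice [ 0.5528 -0.0194  0.0353] 0.57
```

View pics/t0.png

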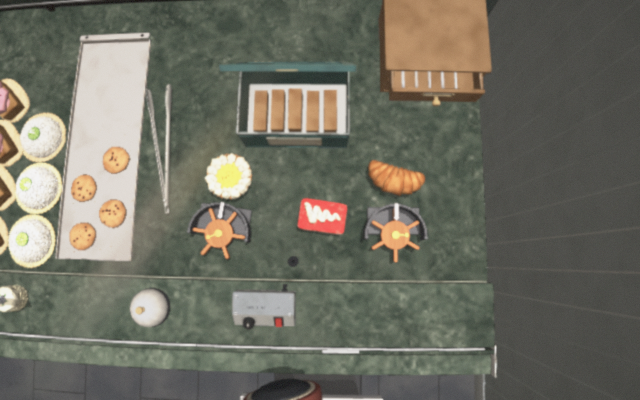

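The tart counter's hub is near pixel (219,234), its pointer at (222,208). The croissant counter is near (396,235). I'll zoom in for the stud and get the axis direction.

```bash
cat >> h.py <<'E'
def pix2w(cam,uv,z):
    c=manip.camera_params(cam);K=np.array(c["camera_matrix"]);R=cv2.Rodrigues(np.array(c["rvec"],float))[0];t=np.array(c["tvec"]).ravel()
    n=cv2.undistortPoints(np.array([[uv]],float),K,np.array([c["k1"],0,0,0]))[0,0]
    r=R.T@np.array([*n,1]);o=-R.T@t
    return o+r*(z-o[2])/r[2]
E
python3 - <<'E'
from h import *
p=cv2.imread("pics/t0.png")
a=cv2.resize(p[190:270,180:260],(560,560),interpolation=cv2.INTER_CUBIC); cv2.imwrite("pics/c0.png",a)
d=manip.grab_frame("top")[1]
for n,uv in dict(box=(264,300),ball=(150,308),rail=(230,280),rail2=(230,348),base=(284,390)).items():
    print(n,[np.round(pix2w("top",uv,z)[:2],3) for z in (0,.1)],d[uv[1],uv[0]])
print(d[260,280])
p,_=manip.grab_frame("side"); cv2.imwrite("pics/s0.png",p[:,:,::-1])
E
```

```text
box [array([0.363, 0.11 ]), array([0.373, 0.096])] 0.8490602
ball [array([0.338, 0.375]), array([0.35 , 0.332])] 0.84823656
rail [array([0.406, 0.19 ]), array([0.412, 0.167])] 0.9184416
rail2 [array([0.255, 0.185]), array([0.276, 0.162])] 0.88032615
base [array([0.166, 0.061]), array([0.196, 0.052])] 0.6429667
0.93880886
```

View pics/c0.png

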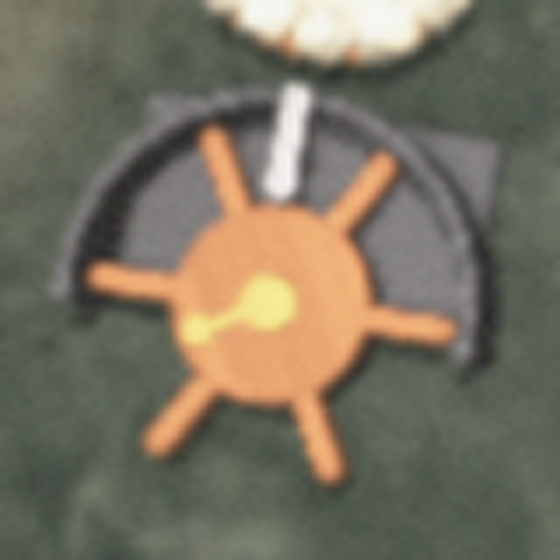

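View pics/s0.png

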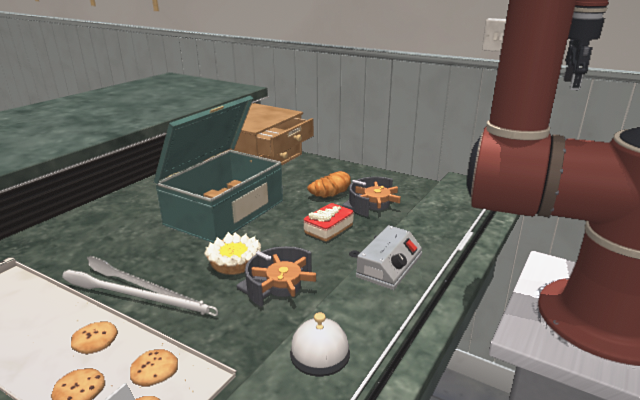

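The zoomed crop shows the hub at (268,302), the stud at (197,328) and the pointer tip at (280,190). The stud is about 120° anticlockwise of the pointer, so the wheel needs 2 clicks clockwise. In the side view, the space in front of the tart counter is open.

```bash
cat >> h.py <<'E'
def fit(cam,tips,hub,ptr,stud):
    P=np.array([pix2w(cam,t,.036)[:2] for t in tips]);c=P.mean(0)
    a=np.arctan2(*(P-c).T[::-1]); k=np.angle(np.mean(np.exp(6j*a)))/6
    h=pix2w(cam,hub,.039)[:2];p=pix2w(cam,ptr,.048)[:2];s=pix2w(cam,stud,.039)[:2]
    ang=lambda v:np.degrees(np.arctan2(v[1],v[0]))
    print("tips centre",c,"r",np.linalg.norm(P-c,axis=1).round(4),"hub",h,"lug ang mod60",np.degrees(k),"ptr",ang(p-c),"stud",ang(s-c))
E
python3 - <<'E'
from h import *
f=lambda x,y:((x+.5)/7-.5+180,(y+.5)/7-.5+190)
fit("top",[f(*q) for q in [(208,125),(390,155),(455,330),(334,482),(148,452),(88,275)]],f(268,302),f(280,190),f(197,328))
from scipy.spatial.transform import Rotation as R
q=manip.state()["tool_rot"];print(R.from_quat([*q[1:],q[0]]).as_matrix().round(3))
E
```

```text
tips centre [0.51175476 0.21222132] r [0.0612 0.0603 0.0605 0.0609 0.0608 0.0602] hub [0.51170857 0.21202767] lug ang mod60 22.27665545091238 ptr -7.888046947619008 stud 111.14202016695077
[[ 0.955  0.295  0.   ]
 [ 0.295 -0.955 -0.   ]
 [-0.     0.    -1.   ]]
```

```bash
python3 -m inch '[[[0.039,-0.027,0],[0,0,0],0],[[0.039,-0.027,0],[0,0,0],0],[[0.039,-0.027,0],[0,0,0],0],[[0.039,-0.027,0],[0,0,0],0],[[0.039,-0.027,0],[0,0,0],0],[[0.039,-0.027,0],[0,0,0],0],[[0.039,-0.027,0],[0,0,0],0],[[0.039,-0.027,0],[0,0,0],0]]'
```

```text
time: 1.4
tool_pos: [0.4198, -0.297, 0.2567]
tool_rot: [0.0, 0.989, 0.149, 0.0]
contact_force: [0.2, -0.3, 0.1]
gripper_width: 0.002
grasp_force: 0.0
```

```bash
python3 -m inch '[[[0.0194,-0.0428,0],[0,0,0],0],[[0.0194,-0.0428,0],[0,0,0],0],[[0.0194,-0.0428,0],[0,0,0],0],[[0.0194,-0.0428,0],[0,0,0],0],[[0.0194,-0.0428,0],[0,0,0],0],[[0.0194,-0.0428,0],[0,0,0],0],[[0.0194,-0.0428,0],[0,0,0],0],[[0.0194,-0.0428,0],[0,0,0],0]]'
python3 -m inch '[[[0.0194,-0.0428,0],[0,0,0],0],[[0.0194,-0.0428,0],[0,0,0],0],[[0,0,0],[0,0,-0.146],0],[[0,0,0],[0,0,-0.146],0],[[0,0,0],[0,0,-0.146],0],[[0,0,0],[0,0,-0.146],0],[[0,0,0],[0,0,-0.146],0],[[0,0,0],[0,0,-0.146],0]]'
python3 -m inch '[[[0,0,0.01],[0,0,-0.146],0],[[0,0,0.01],[0,0,-0.146],0],[[0,0,0.01],[0,0,-0.146],0],[[0,0,0.01],[0,0,-0.146],0],[[0,0,0.01],[0,0,-0.146],0],[[0,0,0.01],[0,0,-0.146],0],[[0,0,0.01],[0,0,-0.146],0],[[0,0,0.01],[0,0,-0.146],0]]'
python3 - <<'E'
from h import *
manip.state()
from scipy.spatial.transform import Rotation as R
s=manip.state();q=s["tool_rot"];M=R.from_quat([*q[1:],q[0]]).as_matrix();print(M.round(3))
st()
print("y ang",np.degrees(np.arctan2(M[1,1],M[0,1])))
p,_=manip.grab_frame("wrist"); cv2.imwrite("pics/w1.png",p[:,:,::-1])
find("wrist",["tart_hub","tart_stud","tart_pointer","tart_gap"])
E
```

```text
time: 2.2
tool_pos: [0.4659, 0.0763, 0.2567]
tool_rot: [0.0, 0.989, 0.149, 0.001]
contact_force: [0.8, -0.2, 0.8]
gripper_width: 0.003
grasp_force: 0.0
time: 3.0
tool_pos: [0.4778, 0.1676, 0.2564]
tool_rot: [0.0, 0.83, 0.557, 0.0]
contact_force: [-0.1, 0.1, -0.2]
gripper_width: -0.002
grasp_force: 0.0
time: 3.8
tool_pos: [0.4779, 0.1676, 0.1761]
tool_rot: [0.0, 0.386, 0.923, 0.0]
contact_force: [-0.1, -0.9, -0.4]
gripper_width: 0.001
grasp_force: 0.0
[[-0.703  0.712  0.   ]
 [ 0.712  0.703  0.   ]
 [-0.     0.    -1.   ]]
{'time': 3.8, 'tool_pos': [0.478, 0.168, 0.176], 'tool_rot': [0.0, 0.386, 0.923, 0.0], 'contact_force': [-0.104, -0.915, -0.445], 'gripper_width': 0.001, 'joint_pos': [0.19, -0.172, 1.965, 0.0, 1.349, -0.589]}
y ang 44.63372666145363
wrist tart_hub [0.5083 0.2131 0.036 ] 0.81
wrist tart_stud [0.5051 0.207  0.0353] 0.69
wrist tart_pointer [0.5296 0.2125 0.0356] 0.91
wrist tart_gap [0.5353 0.2123 0.0369] 0.97
wrist tart_gap [0.506  0.208  0.0358] 0.15
```

View pics/w1.png

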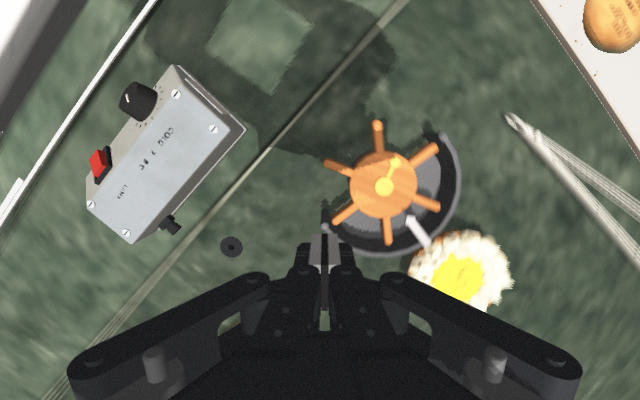

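The wrist view shows the wheel hub at (384,187), the stud at (395,161) and the pointer tip at (408,218), with the fingers shut near (325,250). I'll refit from these points.

Run:
```python
from h import *
fit("wrist",[(378,123),(436,148),(438,209),(388,243),(335,221),(327,163)],(384,187),(408,218),(395,161))
```

```text
tips centre [0.51078675 0.21138725] r [0.057  0.057  0.0572 0.0573 0.0561 0.0566] hub [0.51054301 0.21106197] lug ang mod60 21.70172027352285 ptr -7.664069197098107 stud 115.13957298620979
```

```bash
python3 -m inch '[[[0,0,0],[0,0,-0.129],0],[[0,0,0.02],[0,0,0],0],[[0,0,0.02],[0,0,0],0],[[0,0,0.02],[0,0,0],0],[[0,0,0.02],[0,0,0],0],[[0,0,0.02],[0,0,0],0],[[0,0,0.02],[0,0,0],0],[[0,0,0.007],[0,0,0],0]]'
```

```text
time: 4.85
tool_pos: [0.4769, 0.1674, 0.0479]
tool_rot: [-0.001, 0.329, 0.944, -0.001]
contact_force: [-1.0, -0.2, -0.3]
gripper_width: 0.002
grasp_force: 0.0
```

```bash
python3 -m inch '[[[0.0038,0.00015,0],[0,0,0.07],0],[[0.0038,0.00015,0],[0,0,0.07],0],[[0.0038,0.00015,0],[0,0,0.07],0],[[0.0038,0.00015,0],[0,0,0.07],0],[[0.0038,0.00015,0],[0,0,0.07],0],[[0.0038,0.00015,0],[0,0,0.07],0],[[0.0038,0.00015,0],[0,0,0.07],0],[[0.0038,0.00015,0],[0,0,0.07],0]]'
```

```text
time: 5.65
tool_pos: [0.461, 0.1918, 0.0505]
tool_rot: [0.001, 0.578, 0.816, -0.0]
contact_force: [-0.8, -2.8, 0.9]
gripper_width: 0.001
grasp_force: 1.3
```

```bash
python3 -m inch '[[[0.0038,0.00015,0],[0,0,0.07],0],[[0.0038,0.00015,0],[0,0,0.07],0],[[0.0038,0.00015,0],[0,0,0.07],0],[[0.0038,0.00015,0],[0,0,0.07],0],[[0.0038,0.00015,0],[0,0,0.07],0],[[0.0038,0.00015,0],[0,0,0.07],0],[[0.0038,0.00015,0],[0,0,0.07],0],[[0,0,0],[0,0,0],0]]'
python3 - <<'E'
from h import *
from scipy.spatial.transform import Rotation as R
s=manip.state();q=s["tool_rot"];M=R.from_quat([*q[1:],q[0]]).as_matrix();d=np.array(s["tool_pos"][:2])-[.511,.2115]
print("y ang",np.degrees(np.arctan2(M[1,1],M[0,1])),"r",np.hypot(*d),"ang",np.degrees(np.arctan2(d[1],d[0])))
p,_=manip.grab_frame("wrist"); cv2.imwrite("pics/w2.png",p[:,:,::-1])
p,_=manip.grab_frame("top"); cv2.imwrite("pics/t2.png",cv2.resize(p[190:270,180:260,::-1],(480,480),interpolation=cv2.INTER_CUBIC))
E
```

```text
time: 6.45
tool_pos: [0.459, 0.2189, 0.0507]
tool_rot: [0.0, 0.758, 0.653, 0.001]
contact_force: [0.0, 0.8, 1.4]
gripper_width: 0.005
grasp_force: 0.0
y ang -8.504261299971821 r 0.05255079802023076 ang 171.8673804841725
```

View pics/w2.png

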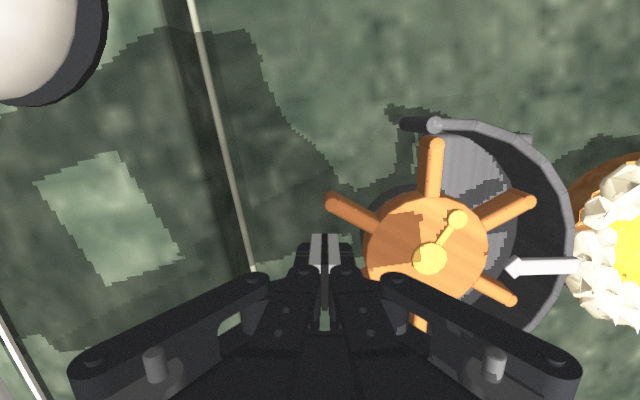

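One click done: the stud at (457,219) is now one stop short of the pointer at (507,267), and the finger is in the front gap. I'll sweep the second 60°.

```bash
python3 -m inch '[[[0.0038,-0.0008,0],[0,0,0.07],0],[[0.0038,-0.0008,0],[0,0,0.07],0],[[0.0038,0.00015,0],[0,0,0.07],0],[[0.0038,0.00015,0],[0,0,0.07],0],[[0.0038,0.00015,0],[0,0,0.07],0],[[0.0038,0.00015,0],[0,0,0.07],0],[[0.0038,0.00015,0],[0,0,0.07],0],[[0.0038,0.00015,0],[0,0,0.07],0]]'
```

```text
time: 7.35
tool_pos: [0.4681, 0.2457, 0.0494]
tool_rot: [-0.0, 0.909, 0.417, -0.001]
contact_force: [-2.4, -0.2, 1.7]
gripper_width: 0.001
grasp_force: 1.3
```

```bash
python3 -m inch '[[[0.0038,0.00015,0],[0,0,0.07],0],[[0.0038,0.00015,0],[0,0,0.07],0],[[0.0038,0.00015,0],[0,0,0.07],0],[[0.0038,0.00015,0],[0,0,0.07],0],[[0.0038,0.00015,0],[0,0,0.07],0],[[0.0038,0.00015,0],[0,0,0.07],0],[[0.0038,0.00015,0],[0,0,0.07],0],[[0,0,0],[0,0,0],0]]'
python3 - <<'E'
from h import *
from scipy.spatial.transform import Rotation as R
s=manip.state();q=s["tool_rot"];M=R.from_quat([*q[1:],q[0]]).as_matrix();d=np.array(s["tool_pos"][:2])-[.511,.2115]
print("y ang",np.degrees(np.arctan2(M[1,1],M[0,1])),"r",np.hypot(*d),"ang",np.degrees(np.arctan2(d[1],d[0])))
p,_=manip.grab_frame("wrist"); cv2.imwrite("pics/w3.png",p[:,:,::-1])
E
```

```text
time: 8.15
tool_pos: [0.4909, 0.2612, 0.0498]
tool_rot: [-0.0, 0.983, 0.186, 0.0]
contact_force: [0.6, 0.3, -0.4]
gripper_width: -0.001
grasp_force: 0.0
y ang -68.60972149370626 r 0.053568828913441315 ang 112.0507260510047
```

View pics/w3.png

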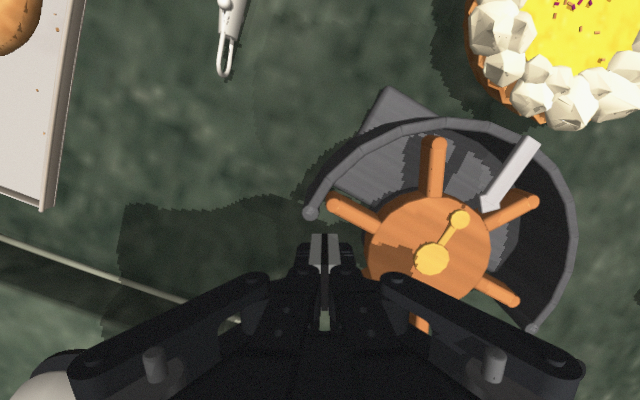

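The stud at (459,218) now lines up with the pointer at (484,208), and the finger is free in the gap. I'll lift straight up and check.

```bash
python3 -m inch '[[[0,0,-0.01],[0,0,0],0],[[0,0,-0.02],[0,0,0],0],[[0,0,-0.02],[0,0,0],0],[[0,0,-0.02],[0,0,0],0],[[0,0,-0.03],[0,0,0],0],[[0,0,-0.03],[0,0,0],0],[[0,0,-0.03],[0,0,0],0],[[0,0,0],[0,0,0],0]]'
python3 -m inch '[[[0,-0.03,-0.02],[0,0,0],0],[[0,-0.03,-0.02],[0,0,0],0],[[0,-0.03,0],[0,0,0],0],[[0,-0.03,0],[0,0,0],0],[[0,0,0],[0,0,0],0],[[0,0,0],[0,0,0],0]]'
python3 - <<'E'
from h import *
st()
p,_=manip.grab_frame("wrist"); cv2.imwrite("pics/w4.png",p[:,:,::-1])
p,_=manip.grab_frame("top"); cv2.imwrite("pics/t4.png",p[:,:,::-1])
find("top",["tart","croissant","cake_slice"])
E
```

```text
time: 9.0
tool_pos: [0.4928, 0.2621, 0.216]
tool_rot: [-0.001, 0.983, 0.186, 0.005]
contact_force: [0.9, 0.5, 0.8]
gripper_width: -0.001
grasp_force: 0.0
time: 9.6
tool_pos: [0.446, 0.3729, 0.2487]
tool_rot: [0.0, 0.983, 0.186, -0.0]
contact_force: [0.4, -1.4, -0.1]
gripper_width: -0.004
grasp_force: 0.0
{'time': 9.6, 'tool_pos': [0.446, 0.373, 0.249], 'tool_rot': [0.0, 0.983, 0.186, -0.0], 'contact_force': [0.394, -1.374, -0.111], 'gripper_width': -0.004, 'joint_pos': [0.569, -0.045, 1.724, -0.0, 1.464, 1.765]}
top tart [0.6449 0.1975 0.0276] 0.94
top croissant [ 0.6379 -0.1823  0.0412] 0.93
top cake_slice [ 0.5541 -0.02    0.0352] 0.95
```

View pics/w4.png

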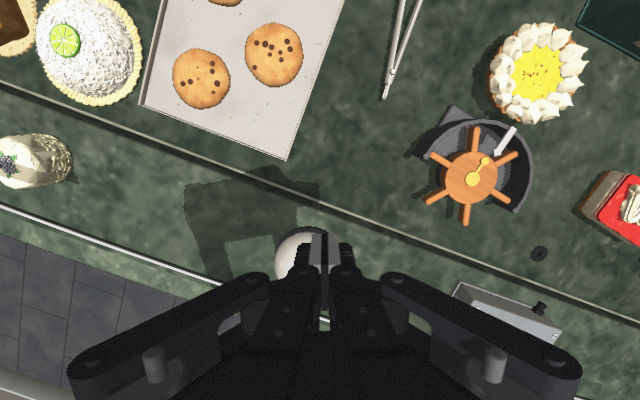

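View pics/t4.png

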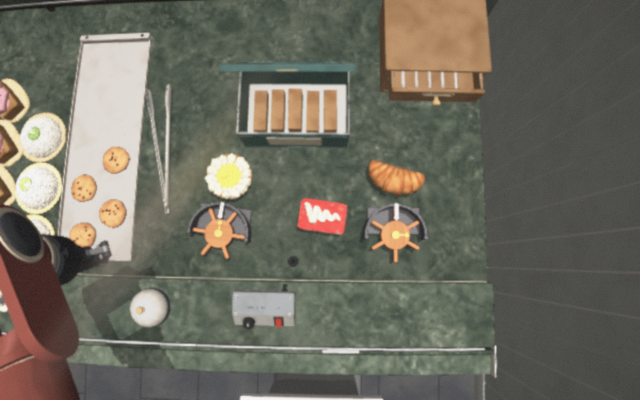

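The stud sits at the pointer: (484,160) against (496,155) in the wrist view, and (220,223) in the top view. The pastries and the croissant counter are unchanged, and the arm is clear of everything.

```bash
python3 -c "
from plant import manip
print(manip.job_done())"
```

```text
the job is handed in; nothing more can be done
None
```

I turned the tart's counter two clicks clockwise, so its stud now rests at the pointer, left the croissant's wheel and the pastries in place, and handed the job in at about 10 s; no verdict came back.

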